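# Set the model dial of a phone jig and load the phone against its stop

## Robot

A 6-joint arm with a two-finger parallel gripper is mounted at the origin on a cart in front of the work surface, level with it; the furniture and walls round the work are solid. World frame = base frame: x ahead of the robot, y to its left, z up, the work surface at z = 0. Lengths are in m, angles in degrees, forces in N, time in s.
With the tool pointing down it reaches from about 0.25 to 0.725 m from the base axis. Payload 9.7 kg.
Tool frame: the origin (TCP) lies at the very end of the fingers, on their centre line; the grasp point (between the pads) lies 19 mm behind it; z points along the fingers, y is the line along which they close (so a half turn about z gives the same grasp; the last joint's range is limited). The gripper opens to 85 mm and grips with 20 to 120 N. Pads are 22 mm wide; open, the fingers measure 114 mm over their backs; the gripper's body (76 mm by 85 mm) begins 54 mm behind the grasp point. The pads swing forward as they close: fully open they stand 13 mm farther back than shut.
Start: joints at [71.276, 4.979, 10.078, 95.1, 0, 90], TCP at [0.177, 0.521, 0.231] pointing down, gripper open.
Joint ranges: [-179.16, 179.16], [-48.56, 103.87], [-65.8, 70.77], [-126.05, 130.52], [-82.76, 87.17], [-180, 180]. Speed limits (degrees/s): [127.2, 127.2, 147.25, 180, 180, 180].

## Interface

Orientations are given as [roll, pitch, yaw] about the fixed x, y, z axes, in that order (R = Rz(yaw) Ry(pitch) Rx(roll)).
In Python, from workcell import bot gives the robot as it stands.
- The arm moves only by the tool step_arm, never from a script. Its argument "targets" is a list of rows, each a list of 3 entries, a list of its own where there are three numbers: the opening, from 0 (shut) to 1 (fully open), then the shift along the world's x, y, z in mm, then the turn, a rotation vector about the world's x, y, z in rad. In form: [[grip, [tx, ty, tz], [wx, wy, wz]], ...]. A call has 1 to 8 rows; each row is the pose to reach, as a shift and turn from the pose commanded when the call began; what a row does not reach only later rows make up. A row lasts 1/10 s, in which the tool goes at most 50 mm and 8.59 degrees, less where a joint would pass 70% of its speed; a pose out of reach is approached as far as the arm can. A call with a gripper value outside its range is refused whole. The fingers move at their own pace and stop on an object; "force" is the grip in N (left out, the last holds). Time passes only in rows, so rows that repeat a pose let the fingers close. It gives the time, the measured TCP pose, the force, the opening and the grip force at its end, in the units of the state.
- bot.get_obs(): the state, without advancing time (a new reading comes with each control period).
- bot.camera(name): name is "scene" or "top" or "wrist"; returns (picture, depth): 420x560x3 uint8, red, green, blue; 420x560 float32, m along the optical axis (not along the pixel's ray), 0 where there is no reading.
- bot.camera_params(name): a dict with "K" (3x3 intrinsics, pixels), "R" (3x3) and "t" (3): a world point X has camera coordinates R X + t. Camera axes: x right, y down, z forward; pixel columns grow to the right and rows downward; lengths in m; the calibration is good to about 2 mm. A picture is of the moment at which its call begins: read the wrist's pose just before it. camera_params takes no time and is no camera call; for the wrist camera it gives the pose at the moment of the call.
- bot.job_done(): hands the job in; it is judged then, once.
The state is a dict: "time": time; "q": joint angles; "qd": joint speeds; "joint_efforts": joint torques, N m; "ee_pos": TCP position; "tcp_rot": TCP orientation; "wrist_force": force on the tool from outside, world axes, zero at the start; "torque": the same for the moment, N m; "opening": finger opening in m; "grasp_force": force on a finger pad.
Only numpy, scipy, OpenCV 4.12 (cv2) and the standard library are available. Lean on these libraries where they do the work, as an engineer would, in place of code of your own. Each camera call takes 0.05 s, during which the arm holds its last target. There are 200 camera calls.

## Task

Set up the positioning jig for this phone: first push the dial's lever round until it points at the index clip on the rim of the scale. Then lay the opened phone in the jig's channel and slide it lengthwise in under the two retaining lips, gently, until it rests against the round stop below the dial without turning the dial off its mark. Let go of everything and leave the other things on the bench where they are.

Things in the scene. Friction and masses are not known exactly. Their poses are not given: they have to be found in the camera images.
- jig: Grey metal phone jig, 250 mm long, too heavy to move. Origin on the table under the channel's mouth; x points along the channel, the way the phone slides in; z up. Its flat bed is 10 mm above the table; before the mouth (x -77 to 0 mm) it is a run-in tongue only 40 mm wide, so fingers can straddle the phone there. The dial's axis is at x = 95 mm, y = 0.
- mouth (a point): Middle of the channel's mouth, on the bed. From here the channel runs 60 mm along the jig's x between walls 62 mm apart (flared to 67 mm at the mouth, tops 24 mm above the table). From 8 mm in, a dark steel lip overhangs each side by 5 mm: 11 mm of room between bed and lip; lips and screw heads end 28 mm above the table.
- dial (a joint): Dial angle in rad, 0 to 2.6, growing anticlockwise seen from above. At value q the lever points at q - 1.920 rad in the jig's xy plane (from its x towards its y). Stiff: about 3 N at the lever's grip; stays where left. The eccentric stop turns with it; the phone pressed on the stop with over about 14 N would turn the dial.
- lever_grip (a point): Middle of the lever's upright black grip, a pin 12 mm thick, 46 mm from the dial axis, 46 to 69 mm above the table; x points outwards along the lever. The lever below it is a steel bar 10 mm wide, 39 to 44 mm above the table, its point 63 mm from the axis. The black knob on the axis: radius 21 mm, top at 56 mm. Scale plate under the lever: fan of radius 71 mm, top at 33 mm, pillar screws to 36 mm.
- cam_center (a point): Centre of the round steel stop (disc of radius 22 mm, 11 to 22 mm above the table, under the scale plate), 10 mm off the dial axis and turning with the dial. The phone touches it when the phone's leading edge is 22 mm short of this point along the jig's x, so the phone's origin 83 mm short of it.
- index_clip: Small black clip with a white line on the rim of the scale plate, marking the setting for this phone; fixed. Origin on the dial axis at table height; its x points from the axis along the clip's line: the dial is set when the lever points the same way. The clip lies 70 to 83 mm from the axis, 12 mm wide, top 37 mm above the table, below the lever.
- index_mark (a point): Inner end of the white line on the index clip, 72 mm from the dial axis, 36 mm above the table.
- phone: Opened phone body, black with a white battery field, a flat rectangle 123 x 59 mm, solid to a height of 6 mm (8 mm with its details), 60 g, lying flat on the table. Origin under its middle; its x runs along its length, y across its width. Either end may go in first. Solid outline 122 x 58 mm.
- black_tape: Bystander: roll of black tape lying flat, 53 mm wide, 19 mm high; origin under its middle.
- steel_tweezers: Bystander: steel tweezers lying on the table, 136 mm long (along y), 9 mm high; origin under the middle.
- cutters: Bystander: side cutters with orange handles lying on the table, 108 x 44 mm, 10 mm high; origin under the middle.
- white_jar: Bystander: white-capped jar, 43 mm wide, 36 mm high, on the blue mat (2.5 mm thick); origin under its middle.

How it is judged (in metres and radians):
On the way, in this order (a step that is already met when the one before it is completed fails the run):
1. the lever points at the index clip (within 4 degrees) (angle between the x axis of lever_grip and the x axis of index_clip, either way round below 0.07 rad), for 0.3 s.
2. the phone lies in the channel under the lips with its leading edge against the stop (horizontal distance between phone and cam_center below 0.0875 m and y of phone in the frame of jig between -0.004 and 0.004 m and z of phone in the frame of jig below 0.0125 m), for 0.2 s.
At the end, for the whole second after the job is handed in: The lever points at the index clip within 4 degrees; the phone lies flat on the bed in the channel, under both lips, at rest, its leading edge within 3 mm of the stop disc (angle between the x axis of lever_grip and the x axis of index_clip, either way round below 0.07 rad and x of cam_center in the frame of phone between -0.086 and 0.086 m and x of phone in the frame of jig between 0 and 0.035 m and y of phone in the frame of jig between -0.004 and 0.004 m and z of phone in the frame of jig between 0.008 and 0.012 m and angle between phone's own z axis and vertical below 0.05 rad and linear speed of phone below 0.01 m/s); the robot touches nothing.
It fails at once if the phone is pressed against the jig or its stop with more than 25 N (contact force between phone and jig above 25 N).
It fails at once if a bystander (tape, tweezers, cutters, jar) is moved by more than 30 mm (distance of any of black_tape, steel_tweezers, cutters, white_jar from where it was at the start of the episode above 0.03 m).
It also fails if it takes over 61 s, if anything falls off the work surface, if the arm or the gripper's body presses on something with over 40 N, if the wrist force passes 120 N, or if a joint passes its speed limit or range.

## Working session

There is one attempt and no reset: what is moved stays moved. The work goes in short steps, Python scripts to look and compute and a tool call to move; the robot and the scene stay as the last step left them, time stands still between calls to the robot, and variables do not carry over. Pictures are saved under pics/ and viewed, at most 10 in all, crops included, and the job is handed in when it is done.

Besides the shell and the picture viewer there is one more tool, called after "Call:" as a command line: name --argument value ..., lists and objects as JSON in quotes. step_arm: Moves the arm, as the interface text tells. Its arguments: {"type":"object","properties":{"targets":{"type":"array","items":{"type":"array"}},"force":{"type":"number"}},"required":["targets"]}

```bash
mkdir -p pics; cat > h.py <<'E'
from workcell import bot
import numpy as np, cv2
def snap(n,f):
    p=bot.camera_params(n); im,d=bot.camera(n)
    cv2.imwrite(f'pics/{f}.png',im[:,:,::-1]); np.savez(f'pics/{f}.npz',im=im,d=d,**{k:np.array(p[k]) for k in 'KRt'})
def load(f): return np.load(f'pics/{f}.npz')
def px(s,u,v,z=None):
    K,R,t=s['K'],s['R'],s['t']; r=np.linalg.inv(K)@[u,v,1]
    c=-R.T@t; w=R.T@r
    if z is None: return c+w*s['d'][int(round(v)),int(round(u))]
    return c+w*(z-c[2])/w[2]
def proj(s,X):
    c=s['K']@(s['R']@np.array(X)+s['t']); return c[:2]/c[2]
E
python3 - <<'E'
from h import *
snap('top','top1'); snap('scene','sc1')
s=load('top1'); print(s['K'],-s['R'].T@s['t'],bot.get_obs())
E
```

```text
[[514.41762938   0.         279.65685886]
 [  0.         514.41762938 210.85497364]
 [  0.           0.           1.        ]] [ 0.38618137 -0.00653169  1.0993694 ] {'time': 0.1, 'q': array([7.12742579e+01, 5.00817728e+00, 1.00402083e+01, 9.50997462e+01,
       1.61773570e-04, 8.99987408e+01]), 'qd': array([-0.02974133, -0.14992733,  0.15130126, -0.01225627,  0.08226853,
        0.01254433]), 'joint_efforts': array([-3.59343710e-05, -5.21560299e+01,  4.65657663e+01,  1.60100166e-02,
       -1.74764574e-05, -2.14109104e-07]), 'ee_pos': array([0.17650638, 0.5206977 , 0.23066265]), 'tcp_rot': array([-1.79932285e+02, -1.63261623e-04,  1.61275517e+02]), 'wrist_force': array([ 0.04883209, -0.20158175, -0.70638063]), 'torque': array([ 0.04015289, -0.00248022,  0.04824485]), 'grasp_force': 0.0, 'opening': 0.08530406812637716}
```

View pics/top1.png

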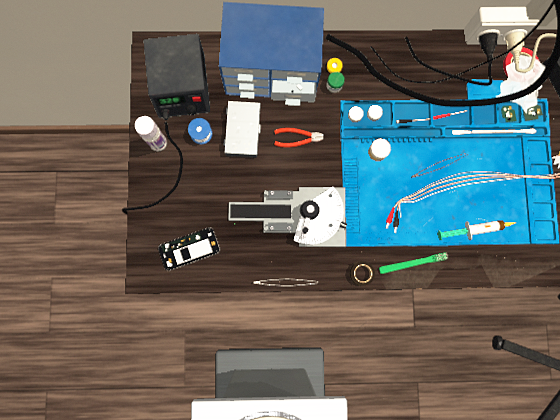

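View pics/sc1.png

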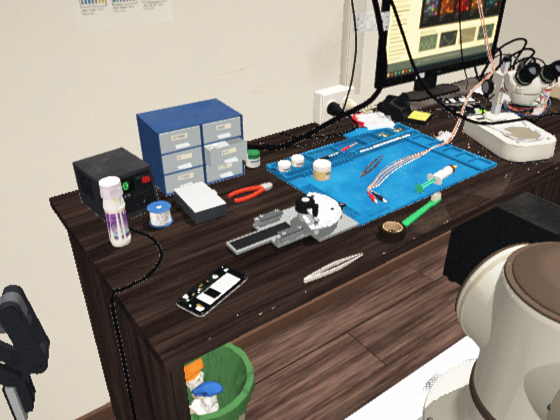

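```bash
python3 - <<'E'
from h import *
s=load('top1'); im=s['im'][:,:,::-1]
a=cv2.resize(im[180:252,222:356],None,fx=5.9,fy=5.9,interpolation=cv2.INTER_CUBIC)
cv2.imwrite('pics/c1.png',a[:, :800])
for u,v in [(310,209),(188,250),(297,237),(285,196),(245,212),(363,273),(285,282)]: print(u,v,px(s,u,v))
# phone blob: depth height
H,W=s['d'].shape
uu,vv=np.meshgrid(np.arange(W),np.arange(H))
K=s['K'];c=-s['R'].T@s['t']
w=np.stack([(uu-K[0,2])/K[0,0],(vv-K[1,2])/K[1,1],np.ones_like(uu)],-1)@s['R']
P=c+w*s['d'][...,None]
z=P[...,2]
reg=np.zeros(z.shape,bool);reg[222:275,155:222]=1
print('table z',np.median(z[255:275,200:222]))
m=reg&(z>0.0035)&(z<0.02); m=cv2.morphologyEx(m.astype(np.uint8),cv2.MORPH_OPEN,np.ones((3,3)))
n,l,st,ce=cv2.connectedComponentsWithStats(m); k=1+np.argmax(st[1:,4]); print(st)
pts=np.array([px(s,x,y,0.006)[:2] for y,x in np.argwhere(l==k)])
print(cv2.minAreaRect((pts*1000).astype(np.float32)))
E
```

```text
310 209 [ 0.5363902  -0.09023055  0.05304725]
188 250 [0.45895399 0.16671178 0.00623924]
297 237 [ 0.48081535 -0.06333244  0.03282495]
285 196 [ 0.56864014 -0.04007167  0.02686799]
245 212 [0.53797082 0.04545675 0.01011454]
363 273 [ 0.40488045 -0.20431209 -0.00142513]
285 282 [ 0.38856778 -0.03771166 -0.00202847]
table z -0.0004574570274844536
[[     0      0    560    420 234217]
 [   204    228     12     11     66]
 [   161    231     57     33    852]
 [   159    249      7      5     25]
 [   165    263      8      7     40]]
((463.4408874511719, 164.04507446289062), (56.58203887939453, 112.18190002441406), 17.667804718017578)
```

View pics/c1.png

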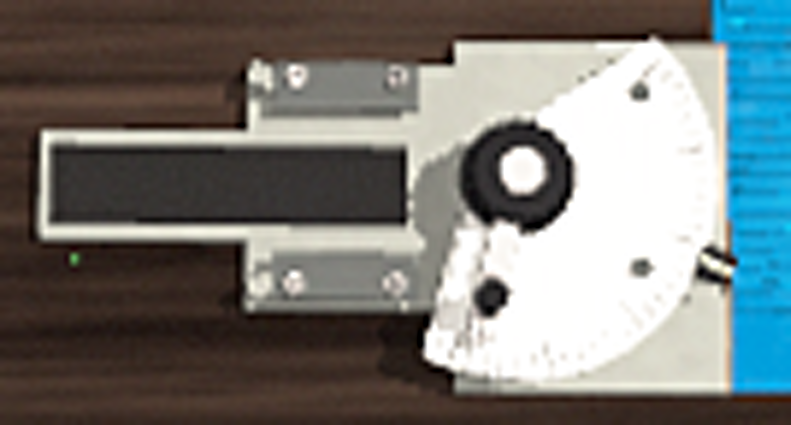

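Call:
step_arm --targets '[[1,[260,-360,40],[0,0,0]],[1,[260,-360,40],[0,0,0]],[1,[260,-360,40],[0,0,0]],[1,[260,-360,40],[0,0,0]],[1,[260,-360,40],[0,0,0]],[1,[260,-360,40],[0,0,0]],[1,[260,-360,40],[0,0,0]],[1,[260,-360,40],[0,0,0]]]'

```text
time: 0.9
ee_pos: [0.4105, 0.196, 0.2673]
tcp_rot: [180.0, 0.0, 161.3]
wrist_force: [-0.2, 0.3, -0.1]
opening: 0.0857
grasp_force: 0.0
```

Call:
step_arm --targets '[[1,[0,0,0],[0,0,0]],[1,[0,0,0],[0,0,0]],[1,[0,0,0],[0,0,0]]]'

```text
time: 1.2
ee_pos: [0.4094, 0.1984, 0.2669]
tcp_rot: [-180.0, -0.0, 161.3]
wrist_force: [0.5, 0.9, -0.8]
opening: 0.0851
grasp_force: 0.0
```

```bash
python3 - <<'E'
from h import *
o=bot.get_obs(); print(o['time'],o['ee_pos'],o['tcp_rot'],o['q'],o['wrist_force'])
snap('wrist','w1'); s=load('w1'); print(-s['R'].T@s['t']); print(s['R'])
for X in [(.463,.164,.006),(.536,-.09,.05),(.536,0,.01)]: print(proj(s,X))
E
```

```text
1.2 [0.40939821 0.19836841 0.26688634] [-1.79983142e+02 -3.47934165e-02  1.61299860e+02] [ 2.58441233e+01 -6.97441296e+00  2.29493843e+00  9.93059744e+01
  1.23911309e-02  4.45442542e+01] [ 0.48959729  0.90255831 -0.76513951]
[0.33497764 0.22383501 0.40998941]
[[ 3.19879091e-01  9.47458076e-01  7.49659058e-04]
 [ 9.02218869e-01 -3.04846895e-01  3.05072912e-01]
 [ 2.89272326e-01 -9.69100895e-02 -9.52328702e-01]]
[266.50982459 216.03611427]
[ 87.35044079 345.27113523]
[165.47453363 305.85311696]
```

Call:
step_arm --targets '[[1,[70,-255,0],[0,0,0]],[1,[70,-255,0],[0,0,0]],[1,[70,-255,0],[0,0,0]],[1,[70,-255,0],[0,0,0]],[1,[70,-255,0],[0,0,0]],[1,[70,-255,0],[0,0,0]],[1,[70,-255,0],[0,0,0]],[1,[70,-255,0],[0,0,0]]]'

```text
time: 2.05
ee_pos: [0.4797, -0.0557, 0.2671]
tcp_rot: [180.0, -0.0, 161.3]
wrist_force: [-0.8, 0.3, 0.2]
opening: 0.0851
grasp_force: 0.0
```

```bash
python3 - <<'E'
from h import *
o=bot.get_obs(); print(o['time'],o['ee_pos'],o['tcp_rot'])
snap('wrist','w2')
a=load('w1'); im=a['im'][...,::-1]
b=load('w2')['im'][...,::-1]
cv2.imwrite('pics/w12.png',cv2.resize(np.hstack([im[90:350,110:430],b[40:400,60:560][:260*500//320*0+360]]) if 0 else b[60:400,60:500],None,fx=1.75,fy=1.75,interpolation=cv2.INTER_CUBIC)[:600,:770])
K=a['K'];c=-a['R'].T@a['t']
H,W=a['d'].shape; uu,vv=np.meshgrid(np.arange(W),np.arange(H))
P=c+np.stack([(uu-K[0,2])/K[0,0],(vv-K[1,2])/K[1,1],np.ones_like(uu)],-1)@a['R']*a['d'][...,None]
m=(np.hypot(P[...,0]-.463,P[...,1]-.164)<.09)&(a['d']>0)
z=P[...,2]; print('table',np.median(z[m&(z<.003)]),'top',np.median(z[m&(z>.004)]))
mm=cv2.morphologyEx((m&(z>.0035)).astype(np.uint8),cv2.MORPH_OPEN,np.ones((5,5)))
n,l,st,ce=cv2.connectedComponentsWithStats(mm);k=1+np.argmax(st[1:,4]); 
print(cv2.minAreaRect((P[l==k][:,:2]*1000).astype(np.float32)),st[k])
E
```

```text
2.05 [ 0.47965986 -0.05572529  0.26708141] [ 1.79984773e+02 -3.50163891e-02  1.61340935e+02]
table 0.0005211906190212834 top 0.33425689410514475
((395.832763671875, 180.14231872558594), (98.9205551147461, 28.679000854492188), 81.73433685302734) [    0   273   412   147 22133]
```

View pics/w12.png

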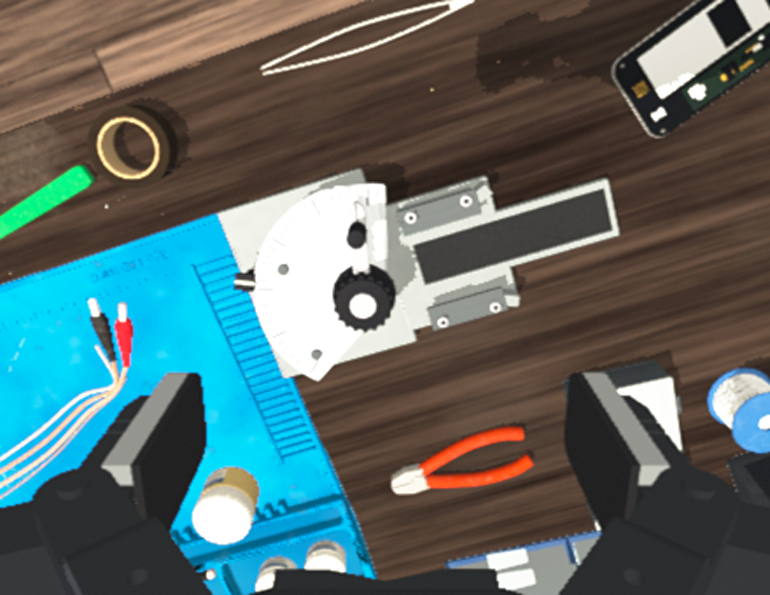

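```bash
python3 - <<'E'
from h import *
s=load('w2')
def q(n,x,y,z): 
    u,v=60+x/1.75,60+y/1.75; p=px(s,u,v,z); print(n,np.round(p*1000,1),'depthpt',np.round(px(s,u,v)*1000,1)); return p
k=q('knob',362,304,.056);p=q('pin top',358,232,.069);c=q('clip in',256,281,.036);c2=q('clip out',236,284,.036)
a=q('tongueA',607,179,.01);b=q('tongueB',619,234,.01)
q('m1',487,178,.024);q('m2',518,303,.024);t=q('levertip',380,186,.044)
f1=q('strip1',415,247,.01);f2=q('strip2',424,284,.01);g1=q('strip3',604,190,.01);g2=q('strip4',612,228,.01)
print('jig x dir deg',np.degrees(np.arctan2(*((f1+f2-g1-g2)[[1,0]]))))
for n,e in (('pin',p),('clip',c),('clip2',c2),('tip',t)):
    d=e-k; print(n,np.degrees(np.arctan2(d[1],d[0])),np.hypot(d[0],d[1]))
# phone from w1: dark/non-wood view
cv2.imwrite('pics/ph.png',cv2.resize(load('w1')['im'][100:330,140:420,::-1],None,fx=2.6,fy=2.6,interpolation=cv2.INTER_CUBIC))
b=load('w2')['im'][...,::-1]
cv2.imwrite('pics/dial.png',cv2.resize(b[145:285,180:320],None,fx=4.25,fy=4.25,interpolation=cv2.INTER_CUBIC))
E
python3 -c "
import cv2,numpy as np
a=cv2.imread('pics/ph.png');b=cv2.imread('pics/dial.png');print(a.shape,b.shape)"
```

```text
knob [536.6 -88.8  56. ] depthpt [536.5 -88.8  56.1]
pin top [489.5 -74.3  69. ] depthpt [489.1 -74.1  70.6]
clip in [ 507.4 -151.    36. ] depthpt [ 508.5 -152.3   32. ]
clip out [ 505.3 -163.9   36. ] depthpt [ 504.9 -163.5   37.2]
tongueA [522.1  82.9  10. ] depthpt [524.5  85.3   1.6]
tongueB [561.   82.5  10. ] depthpt [564.5  85.    1. ]
m1 [493.4   7.9  24. ] depthpt [ 4.989e+02  1.030e+01 -1.000e-01]
m2 [581.    4.7  24. ] depthpt [5.918e+02 6.800e+00 1.000e-01]
levertip [473.1 -55.7  44. ] depthpt [475.3 -56.6  32.1]
strip1 [526.1 -49.2  10. ] depthpt [526.3 -49.2   9.5]
strip2 [553.3 -51.4  10. ] depthpt [552.7 -51.3  11.5]
strip3 [528.6  79.5  10. ] depthpt [528.5  79.4  10.3]
strip4 [555.4  78.9  10. ] depthpt [555.   78.6  11.2]
jig x dir deg -91.00787174846283
pin 162.88619898100032 0.049224981074799036
clip -115.08241340734735 0.0686649370052286
clip2 -112.63461236258672 0.08133556727810014
tip 152.46656908183886 0.07156346246899314
(598, 728, 3) (595, 595, 3)
```

View pics/dial.png

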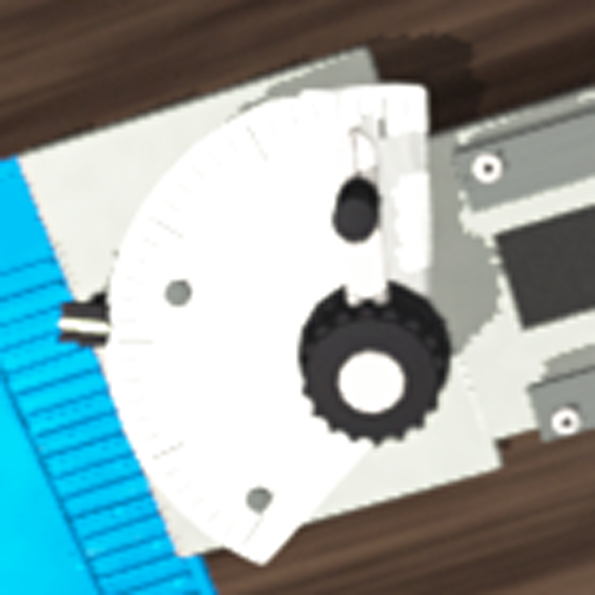

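View pics/ph.png

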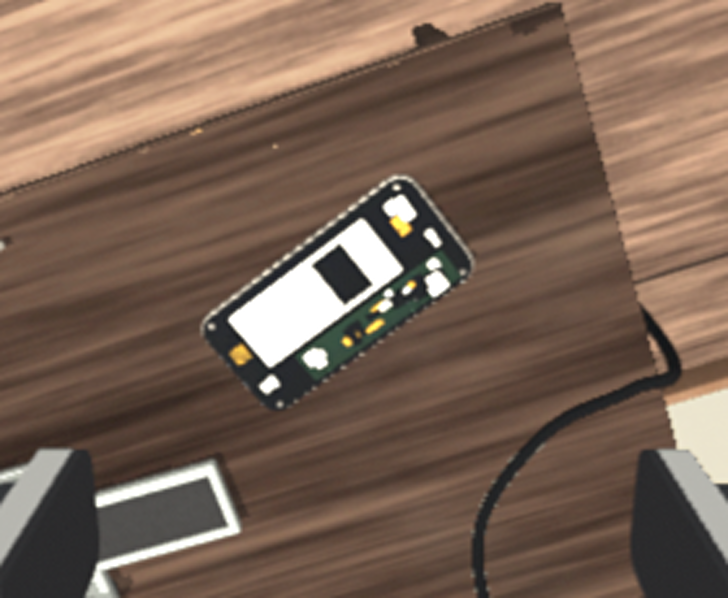

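```bash
python3 - <<'E'
from h import *
s=load('w2')
q=lambda x,y,z: px(s,180+x/4.25,145+y/4.25,z)*1000
k=q(372,381,.056)
for n,e in (('pintop',q(354,212,.069)),('pinbot',q(358,190,.046)),('tip',q(363,130,.044)),('clip in',q(108,322,.036)),('clip out',q(62,325,.037))):
    d=e-k; print(n,e.round(1),np.degrees(np.arctan2(d[1],d[0])),np.hypot(d[0],d[1]))
print('knob',k, 'screws of lips',[q(487,168,.028),q(566,422,.028)])
s=load('w1')
q=lambda x,y: (px(s,140+x/2.6,100+y/2.6,.006)*1000)[:2]
L=[(q(225,304),q(375,188)),(q(412,181),q(470,255)),(q(455,287),q(300,400)),(q(265,403),q(207,338))]
def X(a,b):
    (p,p2),(r,r2)=a,b; d=p2-p;e=r2-r
    t=np.linalg.solve(np.c_[d,-e],r-p); return p+t[0]*d
C=[X(L[i],L[(i+1)%4]) for i in range(4)]; print(np.round(C,1)); 
print('center',np.mean(C,0),'dims',[np.linalg.norm(C[i]-C[i-1]) for i in range(4)])
d=C[0]-C[3]+C[1]-C[2]; print('ang',np.degrees(np.arctan2(d[1],d[0])))
print([np.degrees(np.arctan2(*(C[i]-C[i-1])[::-1])) for i in range(4)])
E
```

```text
pintop [491.4 -76.3  69. ] 165.32598599164427 48.013456976367095
pinbot [492.1 -76.6  46. ] 165.40141956160272 47.207130885671965
tip [478.5 -70.6  44. ] 163.19472684728564 61.913354403168725
clip in [ 507.3 -152.    36. ] -115.6103824383557 70.45088796291667
clip out [ 504.  -163.5   37. ] -114.27630021031298 82.2211289660493
knob [537.80181485 -88.50012784  56.        ] screws of lips [array([501.54928719, -45.14995521,  28.        ]), array([576.7395163 , -46.63670069,  28.        ])]
[[414.1 215. ]
 [470.  234.9]
 [510.3 121. ]
 [454.6 101.5]]
center [462.24168092 168.13086125] dims [np.float64(120.53333581393588), np.float64(59.295625177794136), np.float64(120.79350719999236), np.float64(59.005967589393045)]
ang 109.56339698561038
[np.float64(109.63237247543292), np.float64(19.568497366974395), np.float64(-70.50542994111593), np.float64(-160.6841093068238)]
```

Call:
step_arm --targets '[[0.5,[13.5,-21,-60],[0,0,0.065]],[0.5,[13.5,-21,-110],[0,0,0.065]],[0.5,[13.5,-21,-150],[0,0,0.065]],[0.5,[13.5,-21,-180],[0,0,0.065]],[0.5,[13.5,-21,-200],[0,0,0.065]],[0.5,[13.5,-21,-217],[0,0,0.065]],[0.5,[13.5,-21,-217],[0,0,0.065]],[0.5,[13.5,-21,-217],[0,0,0.065]]]'

```text
time: 2.9
ee_pos: [0.4934, -0.0768, 0.0508]
tcp_rot: [180.0, 0.0, 165.1]
wrist_force: [-0.4, -1.0, 0.4]
opening: 0.0428
grasp_force: 0.0
```

Call:
step_arm --targets '[[0,[0,0,0],[0,0,0]],[0,[0,0,0],[0,0,0]],[0,[0,0,0],[0,0,0]],[0,[0,0,0],[0,0,0]],[0,[0,0,0],[0,0,0]],[0,[0,0,0],[0,0,0]]]' --force 25

```text
time: 3.5
ee_pos: [0.4939, -0.078, 0.0514]
tcp_rot: [180.0, 0.1, 165.0]
wrist_force: [-1.1, 1.9, 6.9]
opening: 0.0105
grasp_force: 24.6
```

Call:
step_arm --targets '[[0,[-1.0,-4.5,0],[0,0,0.1]],[0,[-1.5,-9.1,0],[0,0,0.2]],[0,[-1.5,-13.8,0],[0,0,0.3]],[0,[-1.1,-18.4,0],[0,0,0.4]],[0,[-0.2,-22.9,0],[0,0,0.5]],[0,[1.1,-27.4,0],[0,0,0.6]],[0,[2.9,-31.7,0],[0,0,0.7]],[0,[5.1,-35.7,0],[0,0,0.8]]]'

```text
time: 4.3
ee_pos: [0.4989, -0.1136, 0.0514]
tcp_rot: [-180.0, 0.1, -148.9]
wrist_force: [-1.3, 3.6, 6.9]
opening: 0.0106
grasp_force: 24.6
```

Call:
step_arm --targets '[[0,[2.6,-3.9,0],[0,0,0.1]],[0,[5.5,-7.4,0],[0,0,0.2]],[0,[8.8,-10.7,0],[0,0,0.3]],[0,[12.4,-13.6,0],[0,0,0.4]],[0,[16.3,-16.1,0],[0,0,0.5]],[0,[20.0,-18.1,0],[0,0,0.59]],[0,[20.0,-18.1,0],[0,0,0.59]],[0,[20.0,-18.1,0],[0,0,0.59]]]'

```text
time: 5.1
ee_pos: [0.5193, -0.1315, 0.0513]
tcp_rot: [-179.9, 0.1, -115.3]
wrist_force: [0.5, 3.9, 5.5]
opening: 0.0103
grasp_force: 24.6
```

Call:
step_arm --targets '[[0.4,[0,0,0],[0,0,0]],[0.5,[0,0,0],[0,0,0]],[0.5,[0,0,0],[0,0,0]],[0.5,[0,0,0],[0,0,0]],[0.5,[0,0,50],[0,0,0]],[0.5,[0,0,100],[0,0,0]],[0.8,[-20,20,150],[0,0,-0.15]],[1,[-35,45,190],[0,0,-0.3]]]'

```text
time: 5.9
ee_pos: [0.4849, -0.0904, 0.2364]
tcp_rot: [-180.0, 0.0, -133.0]
wrist_force: [1.1, 0.0, 0.6]
opening: 0.07
grasp_force: 0.0
```

Call:
step_arm --targets '[[1,[-20,40,30],[0,0,-0.15]],[1,[-35,80,30],[0,0,-0.3]],[1,[-35,80,30],[0,0,-0.45]],[1,[-35,80,30],[0,0,-0.6]],[1,[-35,80,30],[0,0,-0.75]],[1,[-35,80,30],[0,0,-0.9]],[1,[-35,80,30],[0,0,-1.05]],[1,[-35,80,30],[0,0,-1.05]]]'

```text
time: 6.7
ee_pos: [0.4505, -0.0102, 0.2645]
tcp_rot: [-180.0, -0.0, 167.1]
wrist_force: [0.8, -0.1, 0.0]
opening: 0.0857
grasp_force: 0.0
```

```bash
python3 - <<'E'
from h import *
o=bot.get_obs(); print(o['time'],o['ee_pos'],o['tcp_rot'])
snap('wrist','w3'); s=load('w3')
u,v=proj(s,(.538,-.0886,.05)).round().astype(int); print(u,v)
print([proj(s,x) for x in [(.5182,-.1305,.069),(.507,-.152,.036),(.54,.08,.01)]])
x0,y0=max(u-90,0),max(v-70,0); print(x0,y0)
cv2.imwrite('pics/d3.png',cv2.resize(s['im'][y0:y0+140,x0:x0+180,::-1],None,fx=4.25,fy=4.25,interpolation=cv2.INTER_CUBIC))
E
```

```text
6.7 [ 0.45048284 -0.0102311   0.26454443] [-1.79995247e+02 -2.04639973e-03  1.67136670e+02]
228 264
[array([182.11740492, 264.05642174]), array([168.58122696, 245.87682035]), array([369.96487941, 221.95432751])]
138 194
```

View pics/d3.png

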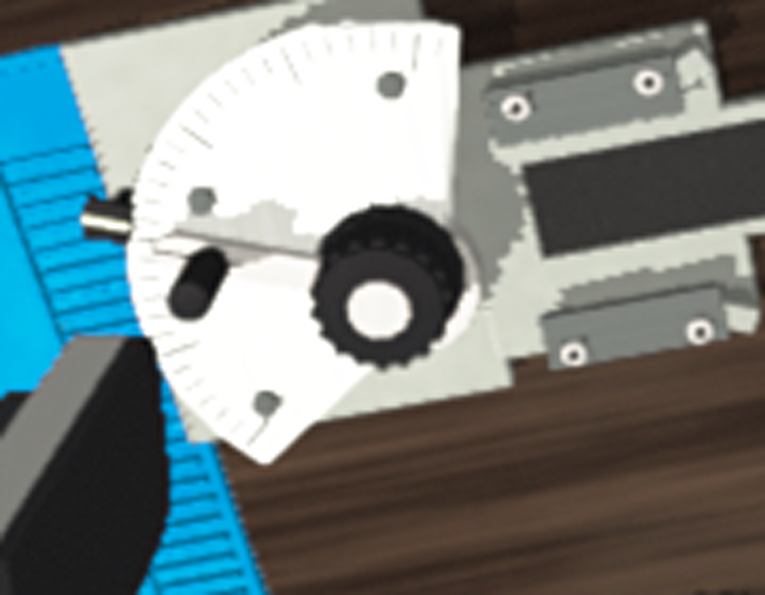

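```bash
python3 - <<'E'
from h import *
s=load('w3')
q=lambda x,y,z: px(s,138+x/4.25,194+y/4.25,z)*1000
k=q(380,310,.056); print(k)
for n,e in (('pintop',q(190,300,.069)),('pinbot',q(212,264,.046)),('tip',q(152,237,.044)),('clip in',q(130,225,.036)),('clip out',q(83,218,.037))):
    d=e-k; print(n,e.round(1),np.degrees(np.arctan2(d[1],d[0])),np.hypot(d[0],d[1]))
def pr(n,e): print(n,e.round(1))
pr('lip screws',np.array([q(515,108,.028),q(648,82,.028),q(573,354,.028),q(699,331,.028)]))
for n,X in (('tongue',q(545,256,.01)),('t2',q(525,168,.01))): pr(n,X)
E
```

```text
[538.12695444 -88.46633073  56.        ]
pintop [ 518.9 -130.1   69. ] -114.76150343843224 45.831637431348454
pinbot [ 520.1 -130.6   46. ] -113.1940133436825 45.87279112141652
tip [ 509.9 -144.4   44. ] -116.75716052267742 62.659392533633394
clip in [ 508.3 -152.4   36. ] -115.03929830239043 70.57326511966606
clip out [ 503.2 -163.5   37. ] -114.96429699962042 82.80788825115779
lip screws [[501.6 -45.2  28. ]
 [502.3  -9.1  28. ]
 [576.5 -46.8  28. ]
 [577.4 -10.8  28. ]]
tongue [553.5 -50.1  10. ]
t2 [525.7 -49.2  10. ]
```

Call:
step_arm --targets '[[0.82,[0,45,0],[0,0,-0.145]],[0.82,[0,90,-10],[0,0,-0.29]],[0.82,[0,135,-30],[0,0,-0.435]],[0.82,[-2,180,-60],[0,0,-0.58]],[0.82,[-2,218,-100],[0,0,-0.725]],[0.82,[-2,218,-140],[0,0,-0.87]],[0.82,[-2,218,-170],[0,0,-1.005]],[0.82,[-2,218,-200],[0,0,-1.005]]]'

```text
time: 7.55
ee_pos: [0.4473, 0.2082, 0.0617]
tcp_rot: [-179.9, 0.0, 109.8]
wrist_force: [-0.3, -0.0, -0.3]
opening: 0.07
grasp_force: 0.0
```

```bash
python3 - <<'E'
from h import *
o=bot.get_obs(); print(o['time'],o['ee_pos'],o['tcp_rot'],o['opening'])
snap('wrist','w4'); s=load('w4')
cv2.imwrite('pics/w4.png',s['im'][...,::-1])
E
```

```text
7.55 [0.44733058 0.20823733 0.06166451] [-1.79863757e+02  1.09199782e-02  1.09755549e+02] 0.07002531381863583
```

View pics/w4.png

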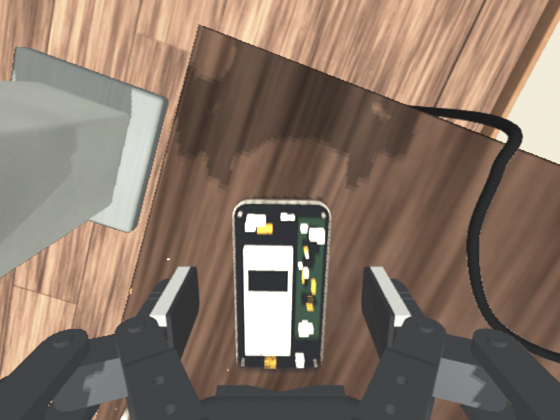

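Call:
step_arm --targets '[[0.82,[0,0,-30],[0,0,0]],[0.82,[0,0,-50],[0,0,0]],[0.82,[0,0,-60],[0,0,0]],[0.82,[0,0,-63],[0,0,0]],[0.82,[0,0,-64],[0,0,0]],[0.82,[0,0,-65],[0,0,0]]]'

```text
time: 8.2
ee_pos: [0.4493, 0.2081, 0.0008]
tcp_rot: [179.9, -0.0, 109.7]
wrist_force: [0.4, 0.2, 0.8]
opening: 0.0699
grasp_force: 0.0
```

```bash
python3 - <<'E'
from h import *
s=load('w4')
for n,u,v in (('rear',282,203),('rl',236,260),('rr',326,260),('fl',237,340),('fr',323,340),('front',280,366)): print(n,px(s,u,v,.006)*1000)
E
```

```text
rear [442.29824595 225.27073569   6.        ]
rl [428.15840701 181.16526632   6.        ]
rr [480.25312796 199.96332793   6.        ]
fl [446.59775168 125.40455618   6.        ]
fr [500.43687273 144.85771852   6.        ]
front [480.70629667 115.18916455   6.        ]
```

Call:
step_arm --targets '[[0.82,[0,0,-1],[0,0,0]],[0.82,[0,0,-2],[0,0,0]],[0.82,[0,0,-3],[0,0,0]],[0.82,[0,0,-3],[0,0,0]]]'

```text
time: 8.6
ee_pos: [0.4485, 0.2078, -0.0035]
tcp_rot: [-180.0, -0.0, 109.7]
wrist_force: [-0.5, 0.3, -0.9]
opening: 0.0701
grasp_force: 0.0
```

Call:
step_arm --targets '[[0.82,[0,0,-0.8],[0,0,0]],[0.82,[0,0,-1.6],[0,0,0]],[0.82,[0,0,-1.6],[0,0,0]]]'

```text
time: 8.9
ee_pos: [0.4485, 0.2078, -0.0052]
tcp_rot: [-180.0, 0.0, 109.7]
wrist_force: [0.0, -0.2, 0.0]
opening: 0.0698
grasp_force: 0.0
```

Call:
step_arm --targets '[[0.82,[0,0,2],[0,0,0]],[0.72,[0,0,2],[0,0,0]],[0.66,[0,0,2],[0,0,0]],[0.6,[0,0,2],[0,0,0]],[0.6,[0,0,2],[0,0,0]],[0.6,[0,0,2],[0,0,0]]]' --force 25

```text
time: 9.5
ee_pos: [0.4488, 0.2079, -0.0025]
tcp_rot: [180.0, -0.0, 109.7]
wrist_force: [-0.9, -0.1, 5.1]
opening: 0.0571
grasp_force: 26.7
```

Call:
step_arm --targets '[[0.6,[0,0,10],[0,0,0]],[0.6,[0,0,25],[0,0,0]],[0.6,[0,0,40],[0,0,0]],[0.6,[25,-25,40],[0,0,-0.1]],[0.6,[50,-50,40],[0,0,-0.2]],[0.6,[75,-75,40],[0,0,-0.3]],[0.6,[93.4,-91.5,40],[0,0,-0.365]],[0.6,[93.4,-91.5,40],[0,0,-0.365]]]'

```text
time: 10.3
ee_pos: [0.5438, 0.1144, 0.0375]
tcp_rot: [179.9, 0.0, 88.5]
wrist_force: [-1.4, 0.1, -1.1]
opening: 0.0568
grasp_force: 27.0
```

```bash
python3 - <<'E'
from h import *
o=bot.get_obs(); print(o['time'],o['ee_pos'],o['tcp_rot'],o['opening'],o['wrist_force'])
snap('wrist','w5'); snap('top','top5'); s=load('w5')
a=s['im'][:,:,::-1]; b=cv2.resize(load('top5')['im'][170:260,180:360,::-1],(560,280),interpolation=cv2.INTER_CUBIC)
cv2.imwrite('pics/w5.png',cv2.resize(np.vstack([a,b]),None,fx=.85,fy=.85))
E
```

```text
10.3 [0.54380029 0.11441662 0.03750205] [1.79944038e+02 1.43214643e-02 8.85363300e+01] 0.05684917856323187 [-1.42238152  0.1414146  -1.09116094]
```

View pics/w5.png

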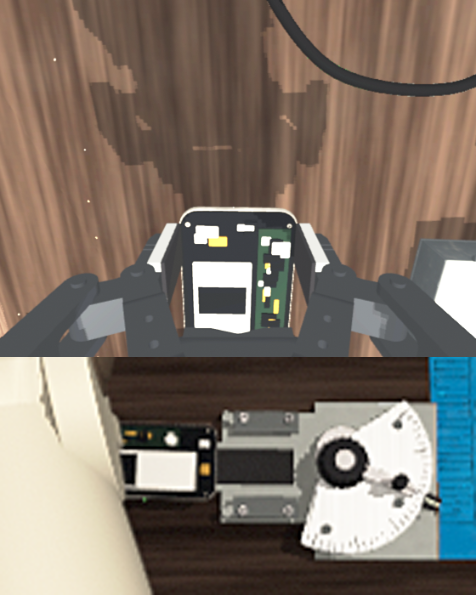

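```bash
python3 - <<'E'
from h import *
s=load('top5')
q=lambda x,y,z: px(s,180+x/.85*180/560,170+(y-357)/.85*90/280,z)*1000
print('front edge',q(215,462,.045), 'sides front',q(190,423,.045),q(190,499,.045))
print('knob',q(344,460,.056),'tongue side', q(218,485,.01),q(218,449,.01))
for y,x in [(0,0)]: pass
for u in range(218,262,6):
    for v in (200,): print(u,px(s,u,208).round(4),px(s,u,203).round(4))
s=load('w5')
q=lambda x,y,z: px(s,x/.85,y/.85,z)*1000
print('rear',q(238,208,.045),'sides',q(180,230,.045),q(297,230,.045))
E
```

```text
front edge [537.44106788  10.05907465  45.        ] sides front [568.65410496  29.33866691  45.        ] [508.57758134  29.85835854  45.        ]
knob [536.0684655  -90.16953535  56.        ] tongue side [523.68713407   8.4012698   10.        ] [553.06202868   8.06287149  10.        ]
218 [0.4732 0.0526 0.5115] [0.4785 0.0522 0.515 ]
224 [0.4815 0.0507 0.4549] [0.5082 0.0622 0.3258]
230 [0.5417 0.0746 0.0463] [0.5523 0.0747 0.0452]
236 [0.5415 0.0622 0.0467] [0.5515 0.062  0.0495]
242 [0.5419 0.0501 0.0423] [0.552  0.0499 0.0452]
248 [0.541  0.0374 0.0476] [0.552  0.0375 0.0439]
254 [0.5415 0.0252 0.0431] [0.552  0.0251 0.0433]
260 [0.541  0.0127 0.0451] [0.5516 0.0126 0.0444]
rear [543.99747567 133.40519174  45.        ] sides [514.79684275 122.23018554  45.        ] [573.13127149 120.73275931  45.        ]
```

Call:
step_arm --targets '[[0.6,[-1,0,-10],[0,0,0.004]],[0.6,[-1,0,-20],[0,0,0.004]],[0.6,[-1,0,-26],[0,0,0.004]],[0.6,[-1,0,-28],[0,0,0.004]],[0.6,[-1,0,-28],[0,0,0.004]]]'

```text
time: 10.9
ee_pos: [0.5404, 0.1165, 0.0085]
tcp_rot: [-180.0, 0.0, 89.1]
wrist_force: [-1.8, -0.5, -1.2]
opening: 0.0568
grasp_force: 27.0
```

Call:
step_arm --targets '[[0.6,[0,0,-0.7],[0,0,0]],[0.6,[0,0,-1.4],[0,0,0]],[0.6,[0,0,-1.4],[0,0,0]]]'

```text
time: 11.2
ee_pos: [0.5411, 0.1163, 0.0078]
tcp_rot: [180.0, -0.0, 89.0]
wrist_force: [0.6, 0.9, 0.6]
opening: 0.0568
grasp_force: 27.0
```

Call:
step_arm --targets '[[0.6,[1.2,0,-0.5],[0,0,0]],[0.6,[1.2,0,-1],[0,0,0]],[0.6,[1.2,0,-1.5],[0,0,0]],[0.6,[1.2,0,-1.5],[0,0,0]]]'

```text
time: 11.6
ee_pos: [0.5424, 0.1164, 0.0065]
tcp_rot: [180.0, -0.0, 89.0]
wrist_force: [-0.4, 0.7, 4.3]
opening: 0.0568
grasp_force: 27.4
```

Call:
step_arm --targets '[[0.76,[0,0,0],[0,0,0]],[0.76,[0,0,0],[0,0,0]],[0.76,[0,0,0],[0,0,0]]]'

```text
time: 11.9
ee_pos: [0.542, 0.1163, 0.0058]
tcp_rot: [-180.0, 0.0, 89.0]
wrist_force: [0.0, 0.6, -0.2]
opening: 0.0651
grasp_force: 0.0
```

Call:
step_arm --targets '[[0.6,[0,0,0],[0,0,0]],[0.6,[0,0,0],[0,0,0]],[0.6,[0,0,0],[0,0,0]],[0.6,[0,0,0],[0,0,0]]]' --force 20

```text
time: 12.3
ee_pos: [0.5421, 0.1163, 0.0061]
tcp_rot: [-180.0, 0.0, 89.0]
wrist_force: [-0.1, -0.9, 1.3]
opening: 0.0572
grasp_force: 25.4
```

```bash
python3 - <<'E'
from h import *
o=bot.get_obs(); print(o['time'],o['ee_pos'],o['tcp_rot'],o['opening'],o['wrist_force'])
snap('wrist','w6'); snap('top','top6'); s=load('w6')
a=s['im'][:,:,::-1]; b=cv2.resize(load('top6')['im'][180:245,200:340,::-1],(784,364),interpolation=cv2.INTER_CUBIC)
cv2.imwrite('pics/w6.png',np.vstack([b,cv2.resize(a[220:380,140:420],(784,448))])[:600] if 0 else np.vstack([b,cv2.resize(a[230:380],(784,210))]))
E
```

```text
12.3 [0.54205268 0.11625744 0.00605369] [-1.79991478e+02  4.61129242e-03  8.90251738e+01] 0.057151520089583685 [-0.1064914  -0.93877734  1.34414446]
```

View pics/w6.png

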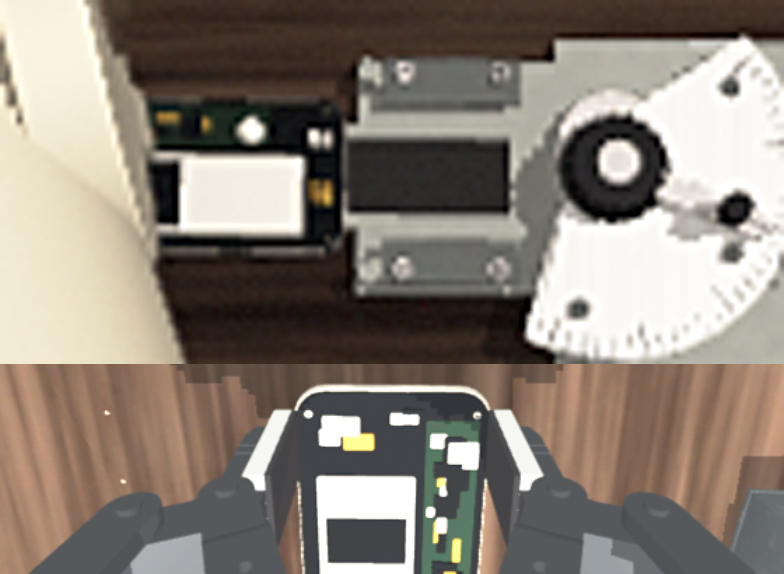

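Call:
step_arm --targets '[[0.6,[0,0,0.6],[0,0,0]],[0.6,[-0.1,-6,0.6],[0,0,0]],[0.6,[-0.2,-12,0.6],[0,0,0]],[0.6,[-0.4,-18,0.6],[0,0,0]],[0.6,[-0.5,-24,0.6],[0,0,0]]]'

```text
time: 12.9
ee_pos: [0.5416, 0.0916, 0.0066]
tcp_rot: [-180.0, 0.0, 89.0]
wrist_force: [0.1, -0.7, -0.2]
opening: 0.057
grasp_force: 25.3
```

Call:
step_arm --targets '[[0.6,[-0.1,-6,0],[0,0,0]],[0.6,[-0.2,-12,0],[0,0,0]],[0.6,[-0.4,-18,0],[0,0,0]],[0.6,[-0.4,-18,0],[0,0,0]]]'

```text
time: 13.3
ee_pos: [0.5412, 0.0735, 0.0067]
tcp_rot: [-180.0, 0.0, 89.0]
wrist_force: [-0.2, 0.1, -0.5]
opening: 0.0566
grasp_force: 25.3
```

Call:
step_arm --targets '[[0.6,[-0.1,-6,0],[0,0,0]],[0.6,[-0.2,-12,0],[0,0,0]],[0.6,[-0.4,-18,0],[0,0,0]],[0.6,[-0.4,-18,0],[0,0,0]]]'

```text
time: 13.7
ee_pos: [0.5408, 0.0556, 0.0067]
tcp_rot: [-180.0, 0.0, 89.0]
wrist_force: [0.3, 0.6, -0.8]
opening: 0.057
grasp_force: 25.3
```

Call:
step_arm --targets '[[0.6,[0,-2,0],[0,0,0]],[0.6,[0,-4,0],[0,0,0]],[0.6,[-0.1,-6,0],[0,0,0]],[0.6,[-0.1,-6,0],[0,0,0]]]'

```text
time: 14.1
ee_pos: [0.5407, 0.0502, 0.0067]
tcp_rot: [180.0, -0.0, 89.0]
wrist_force: [0.6, 0.8, -1.0]
opening: 0.0566
grasp_force: 25.3
```

Call:
step_arm --targets '[[0.6,[0,-1,0],[0,0,0]],[0.6,[0,-2,0],[0,0,0]],[0.6,[-0.1,-3,0],[0,0,0]],[0.6,[-0.1,-3,0],[0,0,0]]]'

```text
time: 14.5
ee_pos: [0.5406, 0.0472, 0.0067]
tcp_rot: [180.0, 0.0, 89.0]
wrist_force: [-0.2, -0.4, -0.5]
opening: 0.0568
grasp_force: 25.3
```

Call:
step_arm --targets '[[0.6,[0,-1,0],[0,0,0]],[0.6,[0,-2,0],[0,0,0]],[0.6,[-0.1,-3,0],[0,0,0]],[0.6,[-0.1,-3,0],[0,0,0]]]'

```text
time: 14.9
ee_pos: [0.5405, 0.0442, 0.0067]
tcp_rot: [180.0, -0.0, 89.0]
wrist_force: [0.1, -0.4, 0.0]
opening: 0.0573
grasp_force: 25.3
```

Call:
step_arm --targets '[[0.6,[0,-1,0],[0,0,0]],[0.6,[0,-2,0],[0,0,0]],[0.6,[-0.1,-3,0],[0,0,0]],[0.6,[-0.1,-3,0],[0,0,0]]]'

```text
time: 15.3
ee_pos: [0.5404, 0.0412, 0.0066]
tcp_rot: [-180.0, 0.0, 89.0]
wrist_force: [-0.4, -0.5, 0.6]
opening: 0.057
grasp_force: 25.3
```

Phone centre now about x = 7 mm in the jig; continue gently.

Call:
step_arm --targets '[[0.6,[0,-0.7,0],[0,0,0]],[0.6,[0,-1.4,0],[0,0,0]],[0.6,[0,-2,0],[0,0,0]],[0.6,[0,-2,0],[0,0,0]]]'

```text
time: 15.7
ee_pos: [0.5404, 0.0392, 0.0067]
tcp_rot: [-180.0, 0.0, 89.0]
wrist_force: [0.2, 0.3, -0.9]
opening: 0.0572
grasp_force: 25.3
```

Call:
step_arm --targets '[[0.6,[0,-0.7,0],[0,0,0]],[0.6,[0,-1.4,0],[0,0,0]],[0.6,[0,-2,0],[0,0,0]],[0.6,[0,-2,0],[0,0,0]]]'

```text
time: 16.1
ee_pos: [0.5404, 0.0372, 0.0067]
tcp_rot: [180.0, 0.0, 89.0]
wrist_force: [-0.7, 1.3, -0.7]
opening: 0.0571
grasp_force: 25.3
```

Call:
step_arm --targets '[[0.6,[0,-0.5,0],[0,0,0]],[0.6,[0,-1,0],[0,0,0]],[0.6,[0,-1,0],[0,0,0]]]'

```text
time: 16.4
ee_pos: [0.5404, 0.0365, 0.0067]
tcp_rot: [-180.0, -0.0, 89.0]
wrist_force: [0.2, 2.2, -0.4]
opening: 0.0568
grasp_force: 25.3
```

Call:
step_arm --targets '[[0.6,[0,-0.5,0],[0,0,0]],[0.6,[0,-1,0],[0,0,0]],[0.6,[0,-1,0],[0,0,0]]]'

```text
time: 16.7
ee_pos: [0.5404, 0.0363, 0.0067]
tcp_rot: [-180.0, -0.1, 89.1]
wrist_force: [-0.2, 7.5, 0.6]
opening: 0.0574
grasp_force: 25.3
```

Call:
step_arm --targets '[[0.6,[0,-0.5,0],[0,0,0]],[0.6,[0,-1,0],[0,0,0]],[0.6,[0,-1,0],[0,0,0]]]'

```text
time: 17.0
ee_pos: [0.5403, 0.0361, 0.0067]
tcp_rot: [-180.0, -0.2, 89.1]
wrist_force: [-0.7, 11.5, -0.5]
opening: 0.0569
grasp_force: 25.3
```

Call:
step_arm --targets '[[0.6,[0,0.8,0],[0,0,0]],[0.6,[0,1.6,0],[0,0,0]],[0.6,[0,1.6,-0.4],[0,0,0]],[0.6,[0,1.6,-0.4],[0,0,0]]]'

```text
time: 17.4
ee_pos: [0.5405, 0.0363, 0.0064]
tcp_rot: [180.0, -0.1, 89.0]
wrist_force: [-0.5, 5.7, -0.8]
opening: 0.0569
grasp_force: 25.3
```

Call:
step_arm --targets '[[0.7,[0,0,0],[0,0,0]],[0.78,[0,0,0],[0,0,0]],[0.78,[0,0,0],[0,0,0]],[0.78,[0,0,0],[0,0,0]],[0.8,[0,0,10],[0,0,0]],[0.8,[0,5,40],[0,0,0]],[0.8,[-20,40,80],[0,0,0]],[0.8,[-50,80,120],[0,0,0]]]'

```text
time: 18.2
ee_pos: [0.4999, 0.1031, 0.1152]
tcp_rot: [180.0, -0.0, 88.9]
wrist_force: [1.0, 0.7, -0.5]
opening: 0.0682
grasp_force: 0.0
```

Call:
step_arm --targets '[[1,[-40,40,40],[0,0,0.14]],[1,[-80,60,80],[0,0,0.28]],[1,[-100,60,100],[0,0,0.42]],[1,[-100,20,100],[0,0,0.56]],[1,[-80,-20,100],[0,0,0.7]],[1,[-60,-60,100],[0,0,0.84]],[1,[-40,-100,80],[0,0,1.0]],[1,[-40,-100,80],[0,0,1.0]]]'

```text
time: 19.0
ee_pos: [0.4606, 0.0001, 0.1926]
tcp_rot: [-180.0, 0.0, 146.5]
wrist_force: [-0.0, 0.6, -0.3]
opening: 0.0853
grasp_force: 0.0
```

```bash
python3 - <<'E'
from h import *
o=bot.get_obs(); print(o['time'],o['ee_pos'],o['tcp_rot'],o['opening'],o['wrist_force'])
snap('wrist','w7'); s=load('w7')
print(proj(s,(.538,-.0885,.05)),proj(s,(.54,.05,.02)))
cv2.imwrite('pics/w7.png',cv2.resize(s['im'][60:,:,::-1],(800,514),interpolation=cv2.INTER_CUBIC))
E
```

```text
19.0 [4.60614228e-01 6.75560055e-05 1.92579651e-01] [-1.79957405e+02  1.20698994e-02  1.46461432e+02] 0.08533872641153889 [-0.02151996  0.58411257 -0.29418544]
[246.016152   310.36384042] [369.95470711 223.5749384 ]
```

View pics/w7.png

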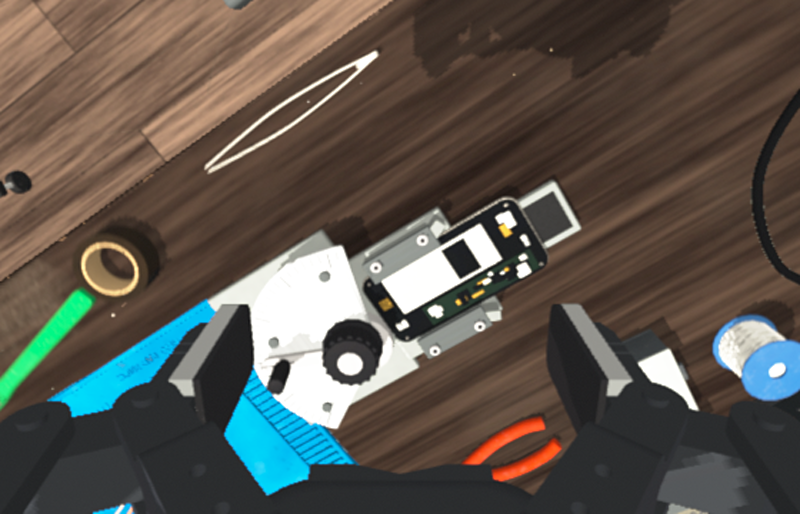

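```bash
python3 - <<'E'
from h import *
s=load('w7')
q=lambda x,y,z: px(s,x*.7,60+y*.7,z)*1000
k=q(350,363,.056); p=q(278,380,.069); b=q(284,364,.046); print('knob',k)
for e in (p,b): d=e-k; print('pin',np.degrees(np.arctan2(d[1],d[0])),np.hypot(d[0],d[1]))
ax=np.array([-.021,-.9998]);ay=np.array([.9998,-.021])
for n,e in (('rear',q(531,228,.016)),('front',q(383,318,.016)),('sideA',q(500,199,.016)),('sideB',q(545,262,.016)),('fA',q(371,290,.016)),('fB',q(403,343,.016)),('tongue end',q(568,203,.010))):
    r=(e-[538.1,-88.5,0])[:2]; print(n,95+r@ax,r@ay)
E
```

```text
knob [537.71389578 -88.77056294  56.        ]
pin -119.21287332274763 43.403696271510825
pin -113.84039781308987 45.51371305654192
rear -46.9316573251829 -1.8666087788653636
front 73.32511747407122 2.2007462477240076
sideA -39.19368093664161 -30.6392303891102
sideB -43.486699165740134 25.106470793860368
fA 68.4736774424893 -20.673690075180605
fB 72.16064888106715 26.944921980445997
tongue end -76.42073175875316 -1.7023905206112466
```

```bash
python3 - <<'E'
from h import *
for f in ('w2','w3','w7'):
    a=load(f);K=a['K'];c=-a['R'].T@a['t'];H,W=a['d'].shape; uu,vv=np.meshgrid(np.arange(W),np.arange(H))
    P=(c+np.stack([(uu-K[0,2])/K[0,0],(vv-K[1,2])/K[1,1],np.ones_like(uu)],-1)@a['R']*a['d'][...,None])*1000
    r=np.hypot(P[...,0]-538,P[...,1]+88.6); z=P[...,2]
    m=(r<60)&(r>32)&(z>60)&(z<74); kk=(r<30)&(z>52)&(z<60)
    mid=lambda X:(X.min(0)+X.max(0))[:2]/2
    p=mid(P[m]); k=mid(P[kk]); d=p-[538.1,-88.6]; print(f,m.sum(),p,k,np.degrees(np.arctan2(d[1],d[0])),np.hypot(*d))
    if f=='w7':
        m=(abs(P[...,0]-540)<45)&(P[...,1]<-14+80)&(P[...,1]>10)&(z>13)&(z<20)
        Q=P[m]; print('phone rear part bbox',np.percentile(Q,[.5,99.5],axis=0)); print(cv2.minAreaRect(Q[:,:2].astype(np.float32)))
E
```

```text
w2 129 [492.82655761 -77.72281585] [537.31097475 -89.59528052] 166.49043696651773 46.561762435737094
w3 132 [ 518.42503304 -131.26082838] [537.49778156 -89.60310781] -114.75892223917053 46.97925715382686
w7 199 [ 518.47247488 -131.21952527] [537.2329224  -89.47235745] -114.72743878917504 46.92188909944525
phone rear part bbox [[510.16922521  10.2040553   13.5395122 ]
 [568.59966193  54.15244848  19.29726041]]
((539.7278442382812, 32.04525375366211), (44.95853042602539, 59.69761276245117), 89.01689147949219)
```

```bash
python3 -c "
from h import *
print(bot.job_done())"
```

```text
the job is handed in; nothing more can be done
None
```

The job is handed in, and the score was not shown. The lever measures about 0.3° off the index clip, and the phone lies under both lips against the stop after a push of about 11.5 N. I never touched the bystanders, and the arm is clear. I viewed 11 pictures, one over the limit of 10.

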